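Find the spacer that fits the strip jig and lock it in

TASK

One of the three coloured spacers fits the gap between the aluminium fence and the panel of pale green strips on the white assembly jig: try them until one slides in snugly and comes to rest fully home, neither stuck on top nor sunk below the strip's foot. Leave that one in the gap, midway along the jig, then swing the latch by its red peg right across over it to lock it. Leave the other two spacers standing on the desk clear of the jig, and do not disturb the tape roll, the mouse or the green can.

Things in the scene. Friction and masses are not known exactly. Their poses are not given: they have to be found in the camera images.
- jig: Assembly jig fixed to the desk: white board 190 x 185 x 8 mm (x -95..95, y -55..130). Origin on the desk, mid-length of the gap, in the plane of the fence's gap face; x along the gap, y from fence to strips, z up. Aluminium fence y -40..0, then the gap, then the fixed panel of three pale green strips, 69 mm wide. Fence and panel: x -85..85, tops 52 mm above the desk.
- mouth (a point): Top of the gap at the fence: jig x 0, y 0, 52 mm above the desk; axes as the jig's. The gap is 13.2, 18.2 or 23.2 mm wide from here in +y, differing from run to run, not reported. Both edges have a 3 mm 45-degree lead-in. The right spacer has 1.2 mm play; a thicker one cannot pass the top.
- home (a point): Point on the fence's face 30 mm below point mouth (22 mm above the desk), level with the top of a 3.5 mm wide foot that juts from the panel into the gap; the fence has no foot. The right spacer stops on the foot, its underside at this height. One too thin, held near the fence, misses the foot and goes 14 mm deeper, to the board.
- latch (a joint): Swing latch on the fence: dark steel arm 75 x 14 x 6 mm, vertical axis at jig x 32, y -20 mm, underside 58 mm above the desk (4 mm over the shoulder of a spacer that is home). 0: points along jig +x, clear; grows counter-clockwise from above; 1.57: along jig +y, across the spacer's shoulder (stop at 1.6). Starts at 0 to 0.25. Light friction, about 1 N at the peg; stays where left.
- latch_peg (a point): Top centre of the round red peg on the latch arm, 68 mm from the latch's axis: peg 14 mm in diameter, free from 64 to 95 mm above the desk.
- yellow_spacer: Loose yellow plastic spacer, 12 mm thick (its y), standing upright on the desk. Body 80 mm long (its x) and 32 mm high; in the middle of its top a grip tab 30 mm long, equally thick, rising to 70 mm, so that 25 mm of shoulder is left on each side. Origin at the centre of its underside, z up; the same turned half round. Smooth; 50 to 100 g.
- red_spacer: Loose red plastic spacer, 17 mm thick (its y), standing upright on the desk. Body 80 mm long (its x) and 32 mm high; in the middle of its top a grip tab 30 mm long, equally thick, rising to 70 mm, so that 25 mm of shoulder is left on each side. Origin at the centre of its underside, z up; the same turned half round. Smooth; 50 to 100 g.
- blue_spacer: Loose blue plastic spacer, 22 mm thick (its y), standing upright on the desk. Body 80 mm long (its x) and 32 mm high; in the middle of its top a grip tab 30 mm long, equally thick, rising to 70 mm, so that 25 mm of shoulder is left on each side. Origin at the centre of its underside, z up; the same turned half round. Smooth; 50 to 100 g.
- tape_roll: Bystander: roll of beige tape lying flat, 90 mm across, 24 mm high; origin at the centre of its underside.
- mouse: Bystander: black computer mouse, 105 x 60 mm, 34 mm high; origin at the centre on the underside.
- can: Bystander: upright green can, 74 mm across, 200 mm high; origin at the centre of its underside.
Not all that is in view belongs to the job. Several things have the shape of the red_spacer; the one meant has the colours described above.

How it is judged:
By the outcome, as a careful person would: the job done as asked, in the order asked, and still so for the second after the job is handed in, with the robot touching nothing.
It also fails if it takes over 72 s, if anything falls off the work surface, if the arm or the gripper's body presses on something with over 40 N, if the wrist force passes 120 N, or if a joint passes its speed limit or range.

ROBOT

A 7-joint arm with a two-finger parallel gripper is mounted at the origin on the work surface. World frame = base frame: x ahead of the robot, y to its left, z up, the work surface at z = 0. Lengths are in m, angles in rad, forces in N, time in s.
With the tool pointing down it reaches from about 0.35 to 0.9 m from the base axis. Payload 7.2 kg.
Tool frame: the origin (TCP) lies midway between the tips of the shut fingers; the grasp point (between the pads) lies arm.grip_point_offset behind it (arm.grip_point_offset is the distance from the TCP to the grasp point, in m); z points along the fingers, y is the line along which they close (so a half turn about z gives the same grasp; the last joint's range is limited). The gripper opens to 88 mm and grips with 3 to 60 N. Pads are 20 mm wide; open, the fingers measure 115 mm over their backs; the gripper's body (75 mm by 178 mm) begins 61 mm behind the grasp point.
Start: joints at [1.151, 0.411, -0.013, 1.596, 0.006, 1.134, -0.082], TCP at [0.215, -0.587, 0.223] pointing down, gripper open.
Joint ranges: [-2.95, 2.95], [-0.29, 1.99], [-1.47, 1.44], [0.14, 2.54], [-1.03, 4.17], [0.13, 1.85], [-2.86, 2.86]. Speed limits (rad/s): [2.39, 2.39, 3.01, 3.01, 3.14, 3.14, 3.14].

INTERFACE

Orientations are given as a rotation vector (axis times angle).
In Python, from plant import arm gives the robot as it stands.
- The arm moves only by the tool arm_command, never from a script. Its argument "rows" is a list of rows, each a list of 6 numbers: the shift along the tool's x, y, z in cm, then the turn, a rotation vector about the tool's x, y, z in rad. A call has 1 to 12 rows; each row is the pose to reach, as a shift and turn from the pose commanded when the call began, along the tool's axes at that moment; what a row does not reach only later rows make up. A row lasts 1/12 s, in which the tool goes at most 41.7 mm and 7.16 degrees, less where a joint would pass 70% of its speed; a pose out of reach is approached as far as the arm can. A call with a gripper value outside its range is refused whole. "jaw" is the gripper's target within -1 to 1 (fully open at 1, half-way at 0, shut at -1), set as the call begins (left out, the last holds). The fingers move at their own pace and stop on an object; the grip force is fixed at half the most. Time passes only in rows, so rows that repeat a pose let the fingers close. It gives the time, the measured TCP pose, the force, the opening and the grip force at its end, in the units of the state.
- arm.state(): the state, without advancing time (a new reading comes with each control period).
- arm.capture(name): name is "scene" or "top" or "wrist"; returns (picture, depth): 420x560x3 uint8, blue, green, red; 420x560 float32, m along the optical axis (not along the pixel's ray), 0 where there is no reading.
- arm.get_calibration(name): a dict with "fx", "fy", "cx", "cy" (pixels), "world_from_camera" (4x4, takes a point from camera to world coordinates); the wrist camera has in their place "mount" (4x4, takes a point from camera to tool coordinates, whose origin is the TCP and whose axes are the flange's). Camera axes: x right, y down, z forward; pixel columns grow to the right and rows downward; lengths in m; the calibration is good to about 2 mm. The wrist camera is an equidistant fisheye: a pixel r from the principal point sees the ray r / f radians off the axis. A picture is of the moment at which its call begins: read the wrist's pose just before it. get_calibration takes no time and is no camera call.
- arm.finish_job(): hands the job in; it is judged then, once.
The state is a dict: "clock": time; "joint_positions": joint angles; "qd": joint speeds; "effort": joint torques, N m; "ee_pos": TCP position; "eef_rot": TCP orientation; "force": force on the tool from outside, world axes, zero at the start; "wrist_torque": the same for the moment, N m; "width": finger opening in m; "grip_force": force on a finger pad.
Only numpy, scipy, OpenCV 4.12 (cv2) and the standard library are available. Lean on these libraries where they do the work, as an engineer would, in place of code of your own. Each camera call takes 0.05 s, during which the arm holds its last target. There are 200 camera calls.

## Working session

There is one attempt and no reset: what is moved stays moved. The work goes in short steps, Python scripts to look and compute and a tool call to move; the robot and the scene stay as the last step left them, time stands still between calls to the robot, and variables do not carry over. Pictures are saved under pics/ and viewed, at most 10 in all, crops included, and the job is handed in when it is done.

Besides the shell and the picture viewer there is one more tool, called as a command line: name --pt "numbers of a row" for each row, then --argument value for the rest. arm_command: Moves the arm, as the interface text tells. Its arguments: {"type":"object","properties":{"rows":{"type":"array","items":{"type":"array","items":{"type":"number"}}},"jaw":{"type":"number"}},"required":["rows"]}

```bash
ls; mkdir -p pics; python3 - <<'E'
from plant import arm
import cv2,numpy as np
s=arm.state();print({k:np.round(v,3) for k,v in s.items()}, arm.grip_point_offset)
for n in("scene","top"):
    p,d=arm.capture(n);cv2.imwrite(f"pics/{n}0.png",p);np.save(f"{n}0.npy",d)
    c=arm.get_calibration(n);print({k:np.round(v,3).tolist() for k,v in c.items()})
print(arm.get_calibration("wrist"))
E
```

```text
pics
{'clock': np.float64(0.0), 'joint_positions': array([ 1.151,  0.412, -0.013,  1.597,  0.006,  1.134, -0.082]), 'qd': array([ 0.   ,  0.001, -0.001, -0.002,  0.   ,  0.001, -0.   ]), 'effort': array([-1.0000e-03, -5.8795e+01,  6.4200e-01, -2.9108e+01, -5.4000e-02,
        1.8000e-02,  0.0000e+00]), 'ee_pos': array([ 0.215, -0.586,  0.222]), 'eef_rot': array([-3.092e+00, -5.490e-01,  1.000e-03]), 'force': array([-0.142, -0.073, -0.072]), 'wrist_torque': array([-0.058, -0.004,  0.002]), 'grip_force': np.float64(0.0), 'width': np.float64(0.088)} 0.0187
{'fx': 540.021, 'fy': 540.021, 'cx': 271.929, 'cy': 200.012, 'world_from_camera': [[0.751, 0.536, -0.387, 1.008], [0.661, -0.599, 0.453, -0.614], [0.011, -0.595, -0.803, 1.186], [0.0, 0.0, 0.0, 1.0]]}
{'fx': 500.646, 'fy': 500.646, 'cx': 277.43, 'cy': 198.671, 'world_from_camera': [[0.001, -0.988, 0.157, 0.285], [-1.0, -0.002, -0.006, 0.008], [0.006, -0.157, -0.988, 1.433], [0.0, 0.0, 0.0, 1.0]]}
{'fx': 325.19226210127806, 'fy': 325.19226210127806, 'cx': 278.0091426009904, 'cy': 208.75873384128565, 'mount': array([[-5.74635097e-05, -9.62377083e-01, -2.71717401e-01,
         7.50141048e-02],
       [ 9.99999878e-01,  7.81345368e-05, -4.88221916e-04,
        -4.45954718e-04],
       [ 4.91084097e-04, -2.71717396e-01,  9.62376961e-01,
        -1.62659535e-01],
       [ 0.00000000e+00,  0.00000000e+00,  0.00000000e+00,
         1.00000000e+00]])}
```

View pics/scene0.png

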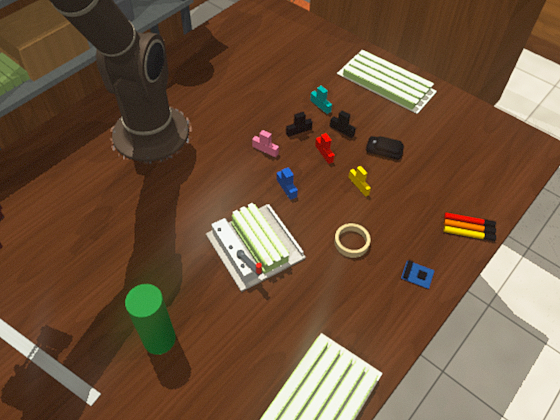

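View pics/top0.png

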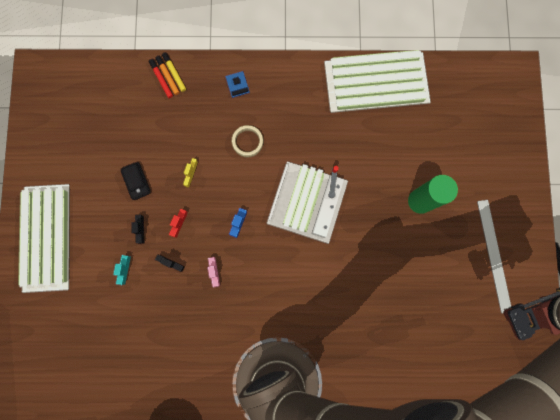

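The scene view shows blue (287,182), red (325,147), yellow (360,180), pink (265,143), teal (320,98) and two black spacers (299,124 and 343,124), plus the jig (255,245) with its peg at (259,267). In the top view, the candidates for each spacer are:
- **Yellow:** (190,172). The yellow pen (174,73) isn't it.
- **Red:** (178,222). Lookalikes are pink (213,272), teal (122,270), black (139,228) and (170,262), and the red pen (160,78).
- **Blue:** (238,222). The blue gadget (237,84) isn't it.

The jig is at (307,203). The strip panels at the left and top right are not on the jig.

```bash
cat > h.py <<'E'
import numpy as np,cv2
from scipy.spatial.transform import Rotation as R
from plant import arm
RANGES={'yellow':[((22,120,90),(34,255,255))],'red':[((0,170,90),(4,255,255)),((175,170,90),(180,255,255))],'blue':[((105,130,60),(125,255,255))]}
def mask(img,c):
    h=cv2.cvtColor(img,cv2.COLOR_BGR2HSV);m=0
    for a,b in RANGES[c]: m=m|cv2.inRange(h,a,b)
    return m
def blobs(m,amin=30):
    n,l,s,c=cv2.connectedComponentsWithStats(m)
    return [(s[i,4],c[i],l==i) for i in range(1,n) if s[i,4]>=amin]
def tool():
    s=arm.state();T=np.eye(4);T[:3,:3]=R.from_rotvec(s['eef_rot']).as_matrix();T[:3,3]=s['ee_pos'];return T
def rays(uv,cal,T=None):
    uv=np.atleast_2d(uv).astype(float);x=(uv-[cal['cx'],cal['cy']])/cal['fx']
    if T is None: W=cal['world_from_camera'];d=np.c_[x,np.ones(len(x))]
    else:
        W=T@cal['mount'];r=np.linalg.norm(x,axis=1)+1e-12
        d=np.c_[x*(np.sin(r)/r)[:,None],np.cos(r)]
    return W[:3,3],d@W[:3,:3].T,d[:,2]
def plane(uv,cal,z,T=None):
    o,d,_=rays(uv,cal,T);return o+d*((z-o[2])/d[:,2])[:,None]
def depthpts(uv,dep,cal,T=None):
    uv=np.atleast_2d(uv);o,d,dz=rays(uv,cal,T);D=dep[uv[:,1].astype(int),uv[:,0].astype(int)]
    return (o+d*(D/dz)[:,None])[D>0]
def move(dp,dyaw=0):
    """world shift (m) -> tool cm"""
    T=tool();return np.round(T[:3,:3].T@np.array(dp)*100,2)
E
python3 - <<'E'
from h import *
cal=arm.get_calibration('top');im=cv2.imread('pics/top0.png');d=np.load('top0.npy')
for c in RANGES:
    for a,ct,l in blobs(mask(im,c)):
        uv=np.argwhere(l)[:,::-1];P=depthpts(uv,d,cal)
        if ct[1]<30 : continue
        (cx,cy),(w,h),an=cv2.minAreaRect(P[:,:2].astype(np.float32))
        print(c,a,ct.round(),'med',np.median(P,0).round(3),'z',P[:,2].min().round(3),P[:,2].max().round(3),'rect',round(cx,3),round(cy,3),round(w,3),round(h,3),round(an,1))
print(plane([[285,163],[346,182],[329,241],[269,208]],cal,.008).round(3))
print(plane([[336,168]],cal,.095).round(3))
E
```

```text
yellow 194 [175.  75.] med [0.884 0.306 0.013] z -0.005 0.022 rect 0.885 0.305 0.107 0.017 28.9
yellow 233 [189. 172.] med [0.584 0.25  0.031] z -0.007 0.078 rect 0.592 0.259 0.032 0.088 73.9
red 197 [162.  82.] med [0.861 0.343 0.013] z -0.008 0.022 rect 0.864 0.344 0.106 0.017 28.6
red 278 [177. 222.] med [0.439 0.279 0.032] z -0.005 0.075 rect 0.444 0.29 0.037 0.083 67.8
blue 247 [236.  82.] med [0.866 0.124 0.004] z -0.007 0.015 rect 0.867 0.123 0.057 0.053 17.6
blue 245 [237. 222.] med [0.438 0.111 0.034] z 0.01 0.077 rect 0.441 0.112 0.022 0.08 68.9
[[ 0.617 -0.022  0.008]
 [ 0.561 -0.199  0.008]
 [ 0.39  -0.147  0.008]
 [ 0.484  0.024  0.008]]
[[ 0.583 -0.159  0.095]]
```

```bash
python3 -c "
import cv2
a=cv2.imread('pics/top0.png')[130:260,100:380];cv2.imwrite('pics/crop1.png',cv2.resize(a,None,fx=2.8,fy=2.8,interpolation=cv2.INTER_CUBIC))"
```

```text
(no output)
```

View pics/crop1.png

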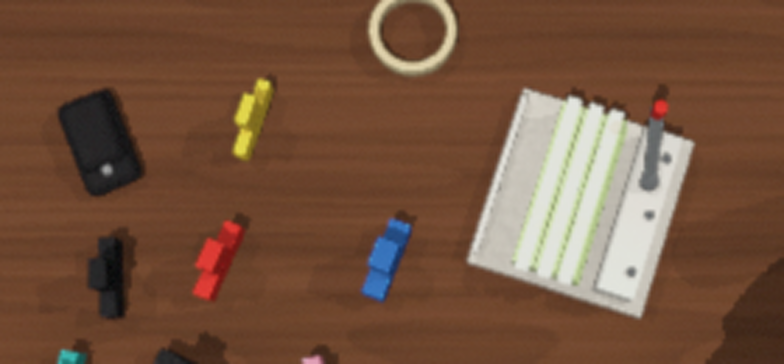

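The crop confirms the three wanted spacers: yellow (250,118), red (218,258) and blue (387,258). The jig's gap runs beside the fence near crop (612,200), with the peg at (660,107). Next I'll work out the coarse jig pose and move above it.

```bash
cat >> h.py <<'E'
def go(p,yaw):
    """rel. row (tool cm, rad) to world TCP p, with tool x at angle yaw (tool down)"""
    T=tool();Rt=np.array([[np.cos(yaw),np.sin(yaw),0],[np.sin(yaw),-np.cos(yaw),0],[0,0,-1.]])
    s=T[:3,:3].T@(np.array(p)-T[:3,3])*100;r=R.from_matrix(T[:3,:3].T@Rt).as_rotvec()
    return np.round(s,2),np.round(r,3),'rows>=',round(max(np.linalg.norm(s)/4.17,np.degrees(np.linalg.norm(r))/7.16),1)
E
python3 - <<'E'
from h import *
cal=arm.get_calibration('top')
c=np.array([(525,90),(693,143),(640,317),(470,262)])/2.8+[100,130]
P=plane(c,cal,.008)[:,:2];print(P.round(3))
for a,b in((3,0),(2,1),(1,0),(2,3)):
    v=P[b]-P[a];print(np.linalg.norm(v).round(3),np.degrees(np.arctan2(v[1],v[0])).round(1))
print(plane([[433,190]],cal,.2))
yaw=np.radians(-17);C=P.mean(0)
R2=np.array([[np.cos(yaw),-np.sin(yaw)],[np.sin(yaw),np.cos(yaw)]])
m=C-R2@np.array([0,.0375]);print('jig origin',m)
print(go([*m,.24],yaw))
E
```

```text
[[ 0.619 -0.029]
 [ 0.563 -0.203]
 [ 0.383 -0.145]
 [ 0.439  0.028]]
0.189 -17.5
0.189 -17.8
0.183 72.2
0.182 72.1
[[ 0.50356131 -0.38843487  0.2       ]]
jig origin [ 0.49041435 -0.1233371 ]
(array([ 41.79, -33.98,  -1.77]), array([-0.001,  0.001,  0.649]), 'rows>=', np.float64(12.9))
```

arm_command --pt "3.5 -2.8 -1.8 0 0 0.05" --pt "7 -5.7 -1.8 0 0 0.11" --pt "10.5 -8.5 -1.8 0 0 0.16" --pt "14 -11.3 -1.8 0 0 0.22" --pt "17.5 -14.2 -1.8 0 0 0.27" --pt "20.9 -17 -1.8 0 0 0.33" --pt "24.4 -19.8 -1.8 0 0 0.38" --pt "27.9 -22.7 -1.8 0 0 0.44" --pt "31.4 -25.5 -1.8 0 0 0.49" --pt "34.9 -28.3 -1.8 0 0 0.55" --pt "38.4 -31.2 -1.8 0 0 0.6" --pt "41.8 -34 -1.8 0 0 0.66"

```text
clock: 1.1
ee_pos: [0.4698, -0.1577, 0.2406]
eef_rot: [3.104, -0.486, -0.0]
force: [1.2, -1.2, -0.3]
width: 0.0883
grip_force: 0.0
```

arm_command --pt "0 0 0 0 0 0" --pt "0 0 0 0 0 0" --pt "0 0 0 0 0 0"

```text
clock: 1.35
ee_pos: [0.4689, -0.16, 0.2403]
eef_rot: [3.104, -0.48, -0.001]
force: [0.3, -0.4, -0.2]
width: 0.0877
grip_force: 0.0
```

```bash
python3 - <<'E'
from h import *
T=tool();np.save('T1.npy',T);print(T.round(3),arm.state()['clock'])
p,d=arm.capture('wrist');cv2.imwrite('pics/w1.png',p);np.save('w1.npy',d)
E
```

```text
[[ 0.953 -0.302 -0.001  0.469]
 [-0.302 -0.953 -0.    -0.16 ]
 [-0.001  0.    -1.     0.24 ]
 [ 0.     0.     0.     1.   ]] 1.35
```

View pics/w1.png

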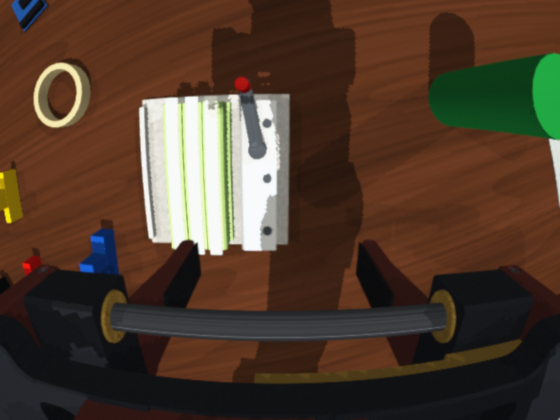

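The wrist view shows the jig board at (140–290, 95–250). The gap is about u=228–243, the latch pivot is at (257,150) and the peg at (243,85). I'll move nearer so the camera sits over the gap.

```bash
python3 - <<'E'
from h import *
y=np.radians(-17.7);u=np.array([np.cos(y),np.sin(y)]);v=np.array([-u[1],u[0]])
m=np.array([.4904,-.1233])
print(go([*(m-.08*u+.01*v),.11],y))
E
```

```text
(array([-7.06, -5.23, 13.04]), array([0.001, 0.001, 0.   ]), 'rows>=', np.float64(3.8))
```

arm_command --pt "-1.4 -1 2.6 0 0 0" --pt "-2.8 -2.1 5.2 0 0 0" --pt "-4.2 -3.1 7.8 0 0 0" --pt "-5.6 -4.2 10.4 0 0 0" --pt "-7 -5.2 13 0 0 0" --pt "-7 -5.2 13 0 0 0" --pt "-7 -5.2 13 0 0 0" --pt "-7 -5.2 13 0 0 0"

```text
clock: 2.07
ee_pos: [0.4195, -0.0904, 0.1117]
eef_rot: [3.103, -0.485, 0.003]
force: [0.6, 0.2, 1.1]
width: 0.0875
grip_force: 0.0
```

```bash
python3 - <<'E'
from h import *
T=tool();np.save('T2.npy',T);print(T.round(4)[:3,3],arm.state()['clock'])
p,d=arm.capture('wrist');cv2.imwrite('pics/w2.png',p);np.save('w2.npy',d)
cal=arm.get_calibration('wrist')
y=np.radians(-17.7);u=np.array([np.cos(y),np.sin(y)]);v=np.array([-u[1],u[0]]);m=np.array([.4904,-.1233])
# rectified top-down view at z=.052, 0.25 mm... jig coords x -.09..11,y -.06..09, 0.3mm/px
from scipy.ndimage import map_coordinates
E
```

```text
[ 0.4195 -0.0904  0.1117] 2.0667
```

View pics/w2.png

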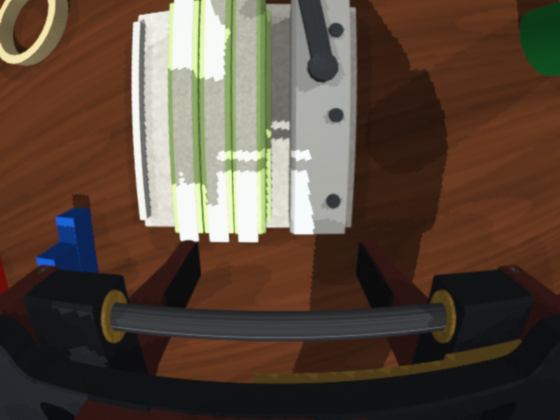

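The gap runs from about u=265 to u=292 at row 150, with the pivot at (321,66) and the fence ends near (320,232). I'll measure it from depth and edges.

```bash
python3 - <<'E'
from h import *
T=np.load('T2.npy');p=cv2.imread('pics/w2.png');d=np.load('w2.npy');cal=arm.get_calibration('wrist')
y=np.radians(-17.7);A=np.array([[np.cos(y),np.sin(y)],[-np.sin(y),np.cos(y)]]);m=np.array([.4904,-.1233])
for r in (90,140,180,215):
    us=np.arange(255,305);uv=np.c_[us,0*us+r]
    P=depthpts(uv,d,cal,T);J=(P[:,:2]-m)@A.T;Q=(plane(uv,cal,.052,T)[:,:2]-m)@A.T
    print('row',r,'x',Q[25,0].round(3))
    for k in range(0,50,2): print(us[k],p[r,us[k]].tolist(),'y52 %.1f'%(Q[k,1]*1e3), 'dep y %.1f z %.1f'%(J[k,1]*1e3,P[k,2]*1e3) if len(P)==50 else '')
c=p[60:240,225:365];cv2.imwrite('pics/c2.png',cv2.resize(c,None,fx=3.3,fy=3.3,interpolation=cv2.INTER_NEAREST))
E
```

```text
row 90 x 0.017
255 [169, 190, 186] y52 25.9 dep y 25.8 z 54.0
257 [114, 177, 150] y52 24.6 dep y 24.6 z 51.9
259 [102, 171, 140] y52 23.2 dep y 23.2 z 53.0
261 [86, 152, 123] y52 21.9 dep y 21.9 z 51.8
263 [83, 147, 119] y52 20.5 dep y 20.6 z 50.2
265 [68, 118, 96] y52 19.2 dep y 19.8 z 36.0
267 [73, 122, 101] y52 17.8 dep y 18.8 z 22.5
269 [73, 123, 101] y52 16.5 dep y 17.3 z 22.0
271 [87, 109, 101] y52 15.1 dep y 16.1 z 8.6
273 [105, 112, 113] y52 13.8 dep y 14.5 z 9.3
275 [103, 109, 110] y52 12.5 dep y 12.9 z 7.6
277 [100, 107, 107] y52 11.1 dep y 11.3 z 7.9
279 [101, 107, 108] y52 9.8 dep y 9.7 z 8.9
281 [102, 107, 109] y52 8.4 dep y 8.1 z 8.2
283 [103, 109, 110] y52 7.1 dep y 6.5 z 8.1
285 [109, 115, 117] y52 5.7 dep y 4.8 z 7.7
287 [108, 114, 115] y52 4.4 dep y 3.3 z 9.7
289 [96, 101, 100] y52 3.1 dep y 1.7 z 9.7
291 [107, 112, 110] y52 1.7 dep y 1.5 z 47.0
293 [130, 134, 133] y52 0.4 dep y 0.3 z 50.0
295 [141, 145, 145] y52 -1.0 dep y -1.0 z 51.9
297 [166, 171, 171] y52 -2.3 dep y -2.3 z 52.3
299 [149, 153, 152] y52 -3.7 dep y -3.7 z 52.4
301 [151, 156, 155] y52 -5.0 dep y -4.
[... 2851 characters left out ...]
dep y 14.9 z 9.9
275 [211, 221, 224] y52 12.7 dep y 13.2 z 8.6
277 [214, 224, 226] y52 11.3 dep y 11.5 z 8.7
279 [212, 222, 225] y52 9.8 dep y 9.7 z 8.0
281 [209, 219, 223] y52 8.4 dep y 8.0 z 8.8
283 [208, 219, 222] y52 7.0 dep y 6.3 z 7.4
285 [209, 219, 222] y52 5.5 dep y 4.6 z 7.4
287 [204, 214, 218] y52 4.1 dep y 2.9 z 8.2
289 [131, 137, 139] y52 2.7 dep y 1.5 z 18.6
291 [194, 199, 199] y52 1.3 dep y 1.2 z 49.9
293 [217, 221, 219] y52 -0.2 dep y -0.2 z 51.6
295 [248, 245, 243] y52 -1.6 dep y -1.6 z 53.0
297 [252, 250, 248] y52 -3.0 dep y -3.1 z 50.9
299 [252, 250, 248] y52 -4.5 dep y -4.5 z 52.1
301 [252, 251, 248] y52 -5.9 dep y -5.9 z 52.9
303 [252, 250, 248] y52 -7.4 dep y -7.3 z 52.4
```

View pics/c2.png

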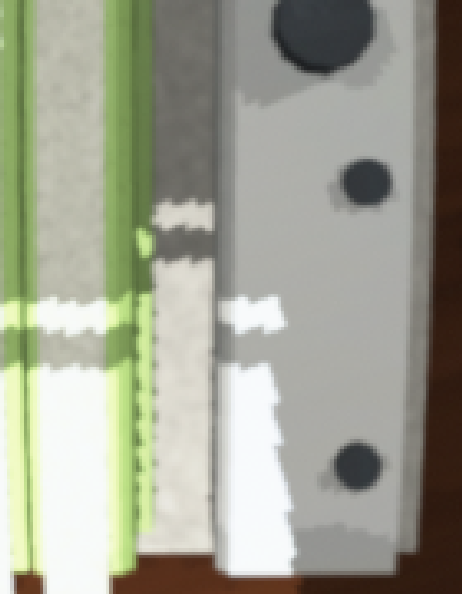

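Depth shows the fence face near y=1.9, the foot from about 16 to 19.5, and the panel face near 19.6 (jig estimate, mm). The gap is therefore about 18 mm, so red should fit. Now I'll refine the jig pose and the latch angle.

```bash
python3 - <<'E'
from h import *
T=np.load('T2.npy');p=cv2.imread('pics/w2.png');d=np.load('w2.npy');cal=arm.get_calibration('wrist')
y0=np.radians(-17.7);m=np.array([.4904,-.1233])
A=np.array([[np.cos(y0),np.sin(y0)],[-np.sin(y0),np.cos(y0)]])
def mid(us,r,z0):   # pixel where depth-height crosses z0
    uv=np.c_[us,0*us+r];P=depthpts(uv,d,cal,T);z=P[:,2]
    k=np.where((z[:-1]-z0)*(z[1:]-z0)<0)[0]
    if len(k)==0 or len(z)<len(us):return None
    return us[k[0]]+.5
F=[];G=[]
for r in range(60,225,3):
    a=mid(np.arange(280,296),r,29.5e-3);b=mid(np.arange(258,273),r,36e-3)
    if a:F.append((plane([[a,r]],cal,.049,T)[0,:2]-m)@A.T)
    if b:G.append((plane([[b,r]],cal,.049,T)[0,:2]-m)@A.T)
for n,X in(('fence',F),('panel',G)):
    X=np.array(X);c=np.polyfit(X[:,0],X[:,1],1);res=X[:,1]-np.polyval(c,X[:,0]);print(n,len(X),'dyaw',np.degrees(c[0]).round(2),'y0 mm',(c[1]*1e3).round(2),res.std()*1e3)
vv,uu=np.mgrid[0:235,100:400];uv=np.c_[uu.ravel(),vv.ravel()];uv=uv[d[uv[:,1],uv[:,0]]>0]
P=depthpts(uv,d,cal,T);J=np.c_[(P[:,:2]-m)@A.T,P[:,2]]
f=J[(abs(J[:,2]-.052)<.004)&(J[:,1]<-.005)&(J[:,1]>-.03)]
print('fence x',np.percentile(f[:,0],[.3,1,99,99.7]).round(4))
f=J[(abs(J[:,2]-.052)<.004)&(J[:,1]>.02)&(J[:,1]<.09)];print('panel x',np.percentile(f[:,0],[.3,1,99,99.7]).round(4))
# latch from w1: peg and pivot
T1=np.load('T1.npy');p1=cv2.imread('pics/w1.png');d1=np.load('w1.npy')
bl=max([b for b in blobs(mask(p1,'red'),10) if b[1][1]<120],key=lambda b:b[0]);print(bl[:2])
P=depthpts(np.argwhere(bl[2])[:,::-1],d1,cal,T1);print('peg depth',np.median(P,0).round(4),P[:,2].max())
uv=np.argwhere(bl[2])[:,::-1];print('peg jig',((np.median(P,0)[:2]-m)@A.T).round(4),((P.max(0)+P.min(0))[:2]/2-m)@A.T)
vv,uu=np.mgrid[60:180,215:300];uv=np.c_[uu.ravel(),vv.ravel()];P=depthpts(uv,d1,cal,T1);J=np.c_[(P[:,:2]-m)@A.T,P[:,2]]
f=J[(abs(J[:,2]-.052)<.004)&(J[:,1]<-.005)&(J[:,1]>-.03)];print('fence x w1',np.percentile(f[:,0],[.3,1,99,99.7]).round(4))
l=J[(J[:,2]>.059)&(J[:,2]<.068)];print('latch',len(l),l.mean(0).round(4),l.min(0).round(3),l.max(0).round(3))
print(go([0.4195,-0.0904,.2],y0))
E
```

```text
fence 54 dyaw -0.33 y0 mm 2.36 0.31804697672465304
panel 51 dyaw 0.15 y0 mm 19.28 0.2441996458813875
fence x [-0.0839 -0.0828  0.0808  0.0829]
panel x [-0.084  -0.0825  0.0828  0.0849]
(np.int32(195), array([241.88717949,  83.69230769]))
peg depth [ 0.5829 -0.1599  0.0951] 0.09707396563513071
peg jig [ 0.0993 -0.0068] [ 0.10704113 -0.00294463]
fence x w1 [-0.0001  0.      0.0848  0.0848]
latch 1008 [ 0.0586 -0.0139  0.0646] [ 0.023 -0.028  0.059] [ 0.108 -0.     0.067]
(array([-0.02,  0.01, -8.8 ]), array([-0.   , -0.003, -0.001]), 'rows>=', np.float64(2.1))
```

```bash
python3 - <<'E'
from h import *
print(go([.40,.29,.15],np.radians(-22)))
E
```

```text
(array([-13.5 , -35.62,  -3.84]), array([-0.   , -0.003,  0.074]), 'rows>=', np.float64(9.2))
```

arm_command --pt "0 0 -3.8 0 0 0" --pt "-1.3 -3.5 -3.8 0 0 0" --pt "-2.7 -7.1 -3.8 0 0 0.02" --pt "-4 -10.7 -3.8 0 0 0.03" --pt "-5.4 -14.2 -3.8 0 0 0.04" --pt "-6.7 -17.8 -3.8 0 0 0.05" --pt "-8.1 -21.4 -3.8 0 0 0.06" --pt "-9.4 -24.9 -3.8 0 0 0.07" --pt "-10.8 -28.5 -3.8 0 0 0.07" --pt "-12.1 -32 -3.8 0 0 0.07" --pt "-13.5 -35.6 -3.8 0 0 0.07" --pt "-13.5 -35.6 -3.8 0 0 0.07"

```text
clock: 3.12
ee_pos: [0.3973, 0.3004, 0.1508]
eef_rot: [-3.081, 0.574, -0.002]
force: [0.4, 1.1, 0.8]
width: 0.0875
grip_force: 0.0
```

arm_command --pt "0 0 0 0 0 0" --pt "0 0 0 0 0 0"

```text
clock: 3.28
ee_pos: [0.3989, 0.2909, 0.1494]
eef_rot: [-3.085, 0.592, -0.002]
force: [-0.4, -0.2, 0.4]
width: 0.0879
grip_force: 0.0
```

```bash
python3 - <<'E'
from h import *
T=tool();np.save('T3.npy',T);print(T.round(4)[:3],arm.state()['clock'])
p,d=arm.capture('wrist');cv2.imwrite('pics/w3.png',p);np.save('w3.npy',d)
cal=arm.get_calibration('wrist')
for a,c,l in sorted(blobs(mask(p,'red'),200),key=lambda b:-b[0])[:3]:
    uv=np.argwhere(l)[:,::-1];P=depthpts(uv,d,cal,T)
    print(a,c.round(),P.mean(0).round(3),P[:,2].min().round(3),P[:,2].max().round(3))
    for lo,hi in((.062,.078),(.026,.038)):
        Q=P[(P[:,2]>lo)&(P[:,2]<hi)][:,:2]
        if len(Q)<20:continue
        print(lo,len(Q),Q.mean(0).round(4),[np.round(t,4) for t in cv2.minAreaRect(Q.astype(np.float32))])
E
```

```text
[[ 9.291e-01 -3.699e-01  1.300e-03  3.989e-01]
 [-3.699e-01 -9.291e-01  1.000e-04  2.909e-01]
 [ 1.200e-03 -5.000e-04 -1.000e+00  1.494e-01]] 3.2833
1444 [270. 146.] [0.451 0.278 0.049] -0.001 0.073
0.062 683 [0.4435 0.2808] [array([0.4404, 0.2818]), array([0.0164, 0.0294]), np.float64(67.88)]
0.026 634 [0.4603 0.274 ] [array([0.4406, 0.2816]), array([0.0163, 0.079 ]), np.float64(67.8287)]
```

View pics/w3.png

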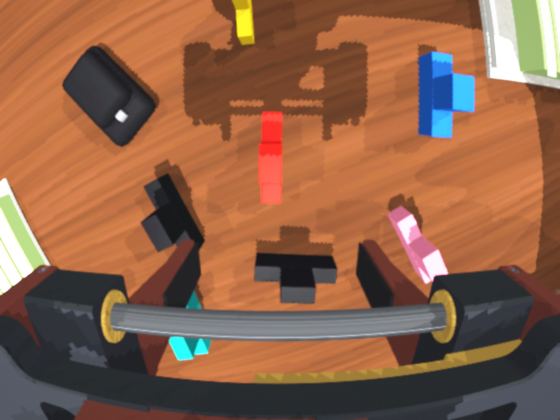

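The red spacer is at (270,158), clearly red. The black ones at (172,212) and (295,268) and the pink one at (415,245) are clear of the grasp. Its centre is (0.4405, 0.2817), yaw −22.1°, and the top is at 70 mm, which matches the given sizes.

```bash
python3 - <<'E'
from h import *
print(go([.4405,.2817,.036],np.radians(-22.1)))
E
```

```text
(array([ 4.16, -0.77, 11.32]), array([-0.   , -0.001,  0.005]), 'rows>=', np.float64(2.9))
```

arm_command --pt "2 -0.4 0 0 0 0" --pt "4.2 -0.8 0 0 0 0" --pt "4.2 -0.8 3 0 0 0" --pt "4.2 -0.8 6 0 0 0" --pt "4.2 -0.8 9 0 0 0" --pt "4.2 -0.8 11.3 0 0 0" --pt "4.2 -0.8 11.3 0 0 0" --pt "4.2 -0.8 11.3 0 0 0" --pt "4.2 -0.8 11.3 0 0 0" --jaw 0.1

```text
clock: 4.08
ee_pos: [0.441, 0.2829, 0.0371]
eef_rot: [-3.084, 0.593, -0.002]
force: [0.4, 1.0, -0.5]
width: 0.0483
grip_force: 0.0
```

arm_command --pt "0 0 0 0 0 0" --pt "0 0 0 0 0 0" --pt "0 0 0 0 0 0" --pt "0 0 0 0 0 0" --pt "0 0 0 0 0 0" --pt "0 0 0 0 0 0" --jaw -1

```text
clock: 4.58
ee_pos: [0.4399, 0.2833, 0.036]
eef_rot: [-3.085, 0.59, -0.001]
force: [-0.3, -1.0, 4.6]
width: 0.0171
grip_force: 30.0
```

```bash
cat >> h.py <<'E'
YAW=np.radians(-17.75);O=np.array([.4909,-.1217]);U=np.array([np.cos(YAW),np.sin(YAW)]);V=np.array([-U[1],U[0]])
def jw(x,y,z): return np.r_[O+U*x+V*y,z]
def tj(): 
    T=tool();e=T[:2,3]-O;return np.round([e@U*1e3,e@V*1e3,T[2,3]*1e3,np.degrees(np.arctan2(T[1,0],T[0,0])-YAW)],2)
E
python3 - <<'E'
from h import *
print(go(jw(-.0012,.0091,.15),YAW))
E
```

```text
(array([ 19.51,  34.86, -11.4 ]), array([-0.   , -0.   , -0.068]), 'rows>=', np.float64(10.0))
```

arm_command --pt "0 0 -4 0 0 0" --pt "0 0 -8 0 0 0" --pt "1 2 -11.4 0 0 0" --pt "3 5.4 -11.4 0 0 -0.01" --pt "5 8.9 -11.4 0 0 -0.02" --pt "7 12.5 -11.4 0 0 -0.03" --pt "9 16 -11.4 0 0 -0.04" --pt "11 19.5 -11.4 0 0 -0.05" --pt "13 23 -11.4 0 0 -0.06" --pt "15 26.7 -11.4 0 0 -0.07" --pt "17.2 30.8 -11.4 0 0 -0.07" --pt "19.5 34.9 -11.4 0 0 -0.07"

```text
clock: 5.58
ee_pos: [0.4903, -0.1045, 0.1497]
eef_rot: [3.104, -0.482, -0.0]
force: [0.8, 0.3, -0.9]
width: 0.0167
grip_force: 30.0
```

arm_command --pt "0 0 0 0 0 0" --pt "0 0 0 0 0 0" --pt "0 0 0 0 0 0" --pt "0 0 0 0 0 0"

```text
clock: 5.92
ee_pos: [0.4906, -0.1009, 0.1495]
eef_rot: [-3.104, 0.479, 0.001]
force: [0.1, -0.3, -0.2]
width: 0.0169
grip_force: 30.0
```

```bash
python3 - <<'E'
from h import *
print(tj(),arm.state()['width'],arm.state()['force']);print(go(jw(-.0012,.0091,.096),YAW))
T=tool();np.save('T4.npy',T)
p,d=arm.capture('wrist');cv2.imwrite('pics/w4.png',p);np.save('w4.npy',d)
E
```

```text
[ -6.64  19.74 149.52   0.22] 0.01690313431229707 [ 0.1374251  -0.26570359 -0.18329951]
(array([0.54, 1.07, 5.35]), array([-0.001,  0.001,  0.004]), 'rows>=', np.float64(1.3))
```

```bash
python3 - <<'E'
from h import *
T=np.load('T4.npy');p=cv2.imread('pics/w4.png');d=np.load('w4.npy');cal=arm.get_calibration('wrist')
for a,c,l in sorted(blobs(mask(p,'red'),150),key=lambda b:-b[0])[:3]:
    P=depthpts(np.argwhere(l)[:,::-1],d,cal,T);Q=np.linalg.inv(T)@np.c_[P,np.ones(len(P))].T
    print(a,c.round());
    Q=Q[:3].T*1e3
    for zl in((-8,12),(-50,-28)):
        q=Q[(Q[:,2]>zl[0])&(Q[:,2]<zl[1])]
        if len(q)>20: print(zl,len(q),np.median(q[:,2]).round(1),q.min(0).round(1),q.max(0).round(1),[np.round(t,1) for t in cv2.minAreaRect(q[:,:2].astype(np.float32))])
E
```

```text
4471 [278. 248.]
(-8, 12) 1627 3.4 [10.3 -8.3 -8. ] [40.8  8.2 12. ] [array([25.5, -0.1]), array([16.5, 30.6]), np.float64(89.9)]
(-50, -28) 2125 -34.4 [-11.3  -9.1 -38.1] [ 16.1   7.8 -28. ] [array([ 2.4, -0.7]), array([27.4, 16.9]), np.float64(0.1)]
417 [319.  75.]
```

arm_command --pt "0.5 1.05 0 0 0 0" --pt "0.5 1.05 2.5 0 0 0" --pt "0.5 1.05 5 0 0 0" --pt "0.5 1.05 5 0 0 0" --pt "0.5 1.05 5 0 0 0" --pt "0.5 1.05 5 0 0 0"

```text
clock: 6.47
ee_pos: [0.4929, -0.114, 0.1005]
eef_rot: [-3.105, 0.481, -0.001]
force: [-0.2, -0.2, -0.6]
width: 0.0169
grip_force: 30.0
```

```bash
python3 - <<'E'
from h import *
print(tj());print(go(jw(-.0012,.0091,.096),YAW))
E
```

```text
[ -0.47   7.98 100.5    0.13]
(array([-0.07, -0.11,  0.45]), array([-0.   , -0.001,  0.002]), 'rows>=', np.float64(0.1))
```

arm_command --pt "-0.1 -0.1 0.3 0 0 0" --pt "-0.1 -0.1 0.7 0 0 0" --pt "-0.1 -0.1 1.2 0 0 0" --pt "-0.1 -0.1 1.7 0 0 0" --pt "-0.1 -0.1 1.7 0 0 0" --pt "-0.1 -0.1 1.7 0 0 0"

```text
clock: 6.97
ee_pos: [0.4914, -0.1128, 0.0823]
eef_rot: [-3.104, 0.482, 0.001]
force: [0.8, -0.9, -0.6]
width: 0.0168
grip_force: 30.0
```

```bash
python3 - <<'E'
from h import *
print(tj(),arm.state()['force'],arm.state()['wrist_torque'])
E
```

```text
[-2.27  8.66 82.29  0.09] [ 0.83865624 -0.86765247 -0.64759928] [ 0.03987666 -0.02433989 -0.02876164]
```

arm_command --pt "0.1 0 0.5 0 0 0" --pt "0.1 0 1 0 0 0" --pt "0.1 0 1.5 0 0 0" --pt "0.1 0 2 0 0 0" --pt "0.1 0 2.2 0 0 0" --pt "0.1 0 2.4 0 0 0" --pt "0.1 0 2.45 0 0 0" --pt "0.1 0 2.45 0 0 0"

```text
clock: 7.63
ee_pos: [0.4926, -0.1131, 0.0581]
eef_rot: [3.104, -0.482, -0.0]
force: [-0.3, -0.1, -0.8]
width: 0.0167
grip_force: 30.0
```

```bash
python3 - <<'E'
from h import *
print(tj(),arm.state()['force'],arm.state()['wrist_torque'])
E
```

```text
[-1.05  8.72 58.12  0.1 ] [-0.3126063  -0.10966129 -0.77229217] [ 0.00780255  0.07656458 -0.07159023]
```

Passed the mouth freely. I'll ease down the last millimetres to find the foot.

arm_command --pt "0 0 0.1 0 0 0" --pt "0 0 0.2 0 0 0" --pt "0 0 0.25 0 0 0" --pt "0 0 0.25 0 0 0"

```text
clock: 7.97
ee_pos: [0.4928, -0.1132, 0.0579]
eef_rot: [3.104, -0.482, 0.001]
force: [-9.0, 1.8, 27.3]
width: 0.0167
grip_force: 30.0
```

```bash
python3 - <<'E'
from h import *
print(tj(),arm.state()['force'],arm.state()['wrist_torque'])
E
```

```text
[-0.8   8.63 57.92  0.08] [-9.04480766  1.76968374 27.32260953] [0.49309235 2.124326   0.05839727]
```

Solid stop on the foot at the right height. Relax, release, retreat.

arm_command --pt "0 0 -0.2 0 0 0" --pt "0 0 -0.2 0 0 0"

```text
clock: 8.13
ee_pos: [0.4931, -0.1133, 0.0583]
eef_rot: [3.104, -0.482, 0.003]
force: [-0.0, -0.2, 0.3]
width: 0.0168
grip_force: 30.0
```

arm_command --pt "0 0 0 0 0 0" --pt "0 0 0 0 0 0" --pt "0 0 0 0 0 0" --pt "0 0 0 0 0 0" --jaw -0.1

```text
clock: 8.47
ee_pos: [0.4926, -0.1131, 0.0574]
eef_rot: [-3.104, 0.482, 0.001]
force: [-0.3, -0.4, -0.3]
width: 0.0386
grip_force: 0.0
```

arm_command --pt "0 0 -2 0 0 0" --pt "0 0 -5 0 0 0" --pt "-2 0 -8 0 0 0" --pt "-5 0 -8 0 0 0" --pt "-8 0 -8 0 0 0" --pt "-8 0 -8 0 0 0" --pt "-8 0 -8 0 0 0"

```text
clock: 9.05
ee_pos: [0.4155, -0.0887, 0.1379]
eef_rot: [3.104, -0.481, 0.001]
force: [-0.1, -0.7, 0.8]
width: 0.0394
grip_force: 0.0
```

```bash
python3 - <<'E'
from h import *
T=tool();np.save('T5.npy',T);print(tj())
p,d=arm.capture('wrist');cv2.imwrite('pics/w5.png',p);np.save('w5.npy',d);cal=arm.get_calibration('wrist')
for a,c,l in sorted(blobs(mask(p,'red'),60),key=lambda b:-b[0])[:3]:
    P=depthpts(np.argwhere(l)[:,::-1],d,cal,T);e=P[:,:2]-O;J=np.c_[e@U,e@V,P[:,2]]*1e3
    print(a,c.round(),np.median(J,0).round(1))
    for lo,hi in((85,102),(48,60)):
        q=J[(J[:,2]>lo)&(J[:,2]<hi)]
        if len(q)>20: print(lo,len(q),'z',np.median(q[:,2]).round(1),q.min(0).round(1),q.max(0).round(1),[np.round(t,1) for t in cv2.minAreaRect(q[:,:2].astype(np.float32))])
E
```

```text
[-8.1860e+01  8.4500e+00  1.3792e+02  1.2000e-01]
2428 [280. 109.] [-0.7  7.9 55.8]
85 1187 z 92.3 [-14.8  -0.9  89.5] [14.3 15.1 95.1] [array([-0.3,  7.1]), array([29.1, 15.9]), np.float64(0.0)]
48 1230 z 54.4 [-39.1   0.3  51.7] [39.7 16.2 56.2] [array([0.3, 8.2]), array([15.9, 78.8]), np.float64(90.0)]
```

View pics/w5.png

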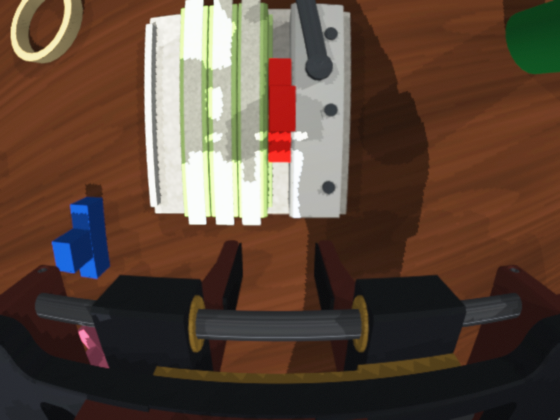

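Red is home: shoulder at 54.4 mm and tab top at 92 mm against the expected 54 and 92, centred in x. In the picture it sits in the gap at (280,109), with the latch clear at (315,40). Now the latch.

```bash
python3 - <<'E'
from h import *
T=np.load('T5.npy');d=np.load('w5.npy');cal=arm.get_calibration('wrist')
vv,uu=np.mgrid[0:110,270:360];uv=np.c_[uu.ravel(),vv.ravel()];uv=uv[d[uv[:,1],uv[:,0]]>0];P=depthpts(uv,d,cal,T);e=P[:,:2]-O;J=np.c_[e@U,e@V,P[:,2]]*1e3
l=J[(J[:,2]>60)&(J[:,2]<68)&(J[:,1]<0)]
f=l[l[:,0]>42];c=np.polyfit(f[:,0],f[:,1],1);print('slope',np.arctan(c[0]),'y at 32',np.polyval(c,32),'xmax',f[:,0].max())
print(arm.state()['joint_positions'].round(2))
ph=.17;print(go(jw(.032+.068*np.cos(ph),-.020+.068*np.sin(ph),.14),YAW))
E
```

```text
slope 0.18461499001796555 y at 32 -19.94144018226408 xmax 84.31717138750199
[ 0.28  0.19 -0.21  2.14  0.05  0.81 -1.84]
(array([17.96,  1.74, -0.18]), array([ 0.   , -0.001,  0.002]), 'rows>=', np.float64(4.3))
```

arm_command --pt "3.6 0.3 0 0 0 0" --pt "7.2 0.7 0 0 0 0" --pt "10.8 1 0 0 0 0" --pt "14.4 1.4 0 0 0 0" --pt "17.9 1.7 0 0 0 0" --pt "17.9 1.7 0 0 0 0" --pt "17.9 1.7 0 0 0 0"

```text
clock: 9.68
ee_pos: [0.5835, -0.1602, 0.136]
eef_rot: [-3.104, 0.484, 0.002]
force: [-0.3, 1.0, -0.0]
width: 0.0396
grip_force: 0.0
```

```bash
python3 - <<'E'
from h import *
print(tj());T=tool();p,d=arm.capture('wrist');cal=arm.get_calibration('wrist')
for a,c,l in sorted(blobs(mask(p,'red'),60),key=lambda b:-b[0])[:3]:
    P=depthpts(np.argwhere(l)[:,::-1],d,cal,T);e=P[:,:2]-O;J=np.c_[e@U,e@V,P[:,2]]*1e3
    q=J[J[:,2]>91];print(a,c.round(),len(q),np.median(J,0).round(1),(q.min(0)/2+q.max(0)/2).round(1),q.min(0).round(1),q.max(0).round(1))
E
```

```text
[ 9.9900e+01 -8.4500e+00  1.3599e+02  4.0000e-02]Traceback (most recent call last):
  File "<stdin>", line 5, in <module>
    return umr_minimum(a, axis, None, out, keepdims, initial, where)
ValueError: zero-size array to reduction operation minimum which has no identity
```

arm_command --pt "0 0 2 0 0 0" --pt "0 0 4 0 0 0" --pt "0 0 6.2 0 0 0" --pt "0 0 6.2 0 0 0" --pt "0 0 6.2 0 0 0"

```text
clock: 10.15
ee_pos: [0.5805, -0.1588, 0.075]
eef_rot: [-3.104, 0.481, 0.004]
force: [0.0, 0.5, 0.6]
width: 0.0393
grip_force: 0.0
```

```bash
python3 - <<'E'
from h import *
print(tj(),arm.state()['force'])
t=tj()
for ph in np.r_[.18,np.linspace(.3,1.57,13)]:
    c=np.array([32+68*np.cos(ph)-10*np.sin(ph),-20+68*np.sin(ph)+10*np.cos(ph)])-t[:2]
    print(round(ph,2),(c[0]/10).round(2),(-c[1]/10).round(2),round(-ph,2))
E
```

```text
[96.68 -8.06 75.05  0.12] [0.02347388 0.45868755 0.62700176]
0.18 0.04 -1.01 -0.18
0.3 -0.27 -1.77 -0.3
0.41 -0.62 -2.41 -0.41
0.51 -1.03 -3.01 -0.51
0.62 -1.5 -3.56 -0.62
0.72 -2.03 -4.06 -0.72
0.83 -2.61 -4.5 -0.83
0.94 -3.23 -4.87 -0.94
1.04 -3.89 -5.18 -1.04
1.15 -4.58 -5.42 -1.15
1.25 -5.29 -5.58 -1.25
1.36 -6.01 -5.66 -1.36
1.46 -6.74 -5.67 -1.46
1.57 -7.46 -5.61 -1.57
```

arm_command --pt "0 -0.5 0 0 0 -0.1" --pt "0 -1 0 0 0 -0.18" --pt "-0.3 -1.8 0 0 0 -0.3" --pt "-0.6 -2.4 0 0 0 -0.41" --pt "-1 -3 0 0 0 -0.51" --pt "-1.5 -3.6 0 0 0 -0.62" --pt "-2 -4.1 0 0 0 -0.72" --pt "-2.6 -4.5 0 0 0 -0.83" --pt "-3.2 -4.9 0 0 0 -0.94" --pt "-3.9 -5.2 0 0 0 -1.04" --pt "-3.9 -5.2 0 0 0 -1.04" --pt "-3.9 -5.2 0 0 0 -1.04"

```text
clock: 11.15
ee_pos: [0.561, -0.0982, 0.0772]
eef_rot: [2.934, 1.119, 0.002]
force: [-0.4, -1.2, -0.2]
width: 0.0395
grip_force: 0.0
```

```bash
python3 - <<'E'
from h import *
t=tj();print(t,arm.state()['force']);th=np.radians(t[3])
for ph in (1.15,1.25,1.36,1.46,1.57,1.6):
    g=jw((32+68*np.cos(ph)-10*np.sin(ph))/1e3,(-20+68*np.sin(ph)+10*np.cos(ph))/1e3,.075)
    print(ph,*go(g,YAW+ph)[:2])
E
```

```text
[59.6  43.75 77.19 59.51] [-0.37067795 -1.16803524 -0.24482053]
1.15 [-0.25 -0.89  0.22] [ 0.002 -0.001 -0.111]
1.25 [-0.45 -1.55  0.22] [ 0.002 -0.001 -0.211]
1.36 [-0.76 -2.24  0.21] [ 0.002 -0.001 -0.321]
1.46 [-1.1  -2.84  0.21] [ 0.002 -0.001 -0.421]
1.57 [-1.54 -3.45  0.21] [ 0.002 -0.    -0.531]
1.6 [-1.67 -3.61  0.21] [ 0.002 -0.    -0.561]
```

arm_command --pt "-0.25 -0.9 0.2 0 0 -0.11" --pt "-0.45 -1.55 0.2 0 0 -0.21" --pt "-0.75 -2.25 0.2 0 0 -0.32" --pt "-1.1 -2.85 0.2 0 0 -0.42" --pt "-1.5 -3.45 0.2 0 0 -0.53" --pt "-1.7 -3.6 0.2 0 0 -0.56" --pt "-1.7 -3.6 0.2 0 0 -0.56" --pt "-1.7 -3.6 0.2 0 0 -0.56"

```text
clock: 11.82
ee_pos: [0.5243, -0.0832, 0.0742]
eef_rot: [2.512, 1.885, 0.001]
force: [0.2, 0.1, -0.9]
width: 0.0394
grip_force: 0.0
```

```bash
python3 - <<'E'
from h import *
print(tj(),arm.state()['force'],arm.state()['clock'],arm.state()['width'])
E
```

```text
[20.02 46.86 74.2  91.5 ] [ 0.21841472  0.08767607 -0.91373417] 11.8167 0.03939784697135229
```

arm_command --pt "0 0 -3 0 0 0" --pt "0 0 -6 0 0 0" --pt "0 0 -10 0 0 0" --pt "-3 0 -13 0 0 0" --pt "-6 0 -16 0 0 0" --pt "-10 0 -16 0 0 0" --pt "-10 0 -16 0 0 0" --pt "-10 0 -16 0 0 0"

```text
clock: 12.48
ee_pos: [0.4957, -0.1817, 0.2342]
eef_rot: [2.515, 1.88, -0.0]
force: [0.2, 0.3, -0.4]
width: 0.0395
grip_force: 0.0
```

```bash
python3 - <<'E'
from h import *
T=tool();p,d=arm.capture('wrist');cal=arm.get_calibration('wrist');print(tj())
h,w=d.shape;vv,uu=np.mgrid[0:250,0:w];uv=np.c_[uu.ravel(),vv.ravel()];uv=uv[d[uv[:,1],uv[:,0]]>0];P=depthpts(uv,d,cal,T);e=P[:,:2]-O;J=np.c_[e@U,e@V,P[:,2]]*1e3
l=J[(J[:,2]>60)&(J[:,2]<68)&(J[:,0]>20)&(J[:,0]<50)&(J[:,1]>-30)&(J[:,1]<40)];c=np.polyfit(l[:,1],l[:,0],1);print('latch x at y=-20,20',np.polyval(c,[-20,20]),'angle',np.pi/2-np.arctan(c[0]),len(l))
for a,ct,m in sorted(blobs(mask(p,'red'),60),key=lambda b:-b[0])[:3]:
    Q=depthpts(np.argwhere(m)[:,::-1],d,cal,T);e=Q[:,:2]-O;K=np.c_[e@U,e@V,Q[:,2]]*1e3;print(a,ct.round(),np.median(K,0).round(1),K.min(0).round(1),K.max(0).round(1))
    q=K[(K[:,2]<57)&(K[:,2]>50)]
    if len(q):print('shoulder',np.median(q,0).round(1))
cv2.imwrite('pics/w6.png',p)
E
```

```text
[ 22.55 -53.44 233.84  91.5 ]
latch x at y=-20,20 [32.47913218 31.49558519] angle 1.595380047841316 1001
1037 [251. 130.] [-3.3  8.6 91.1] [-39.5  -0.6  48.9] [24.1 17.1 94.7]
shoulder [-24.3   9.   54.2]
161 [289.  90.] [30.9 46.8 95.5] [25.4 40.9 75.6] [36.5 53.5 97.4]
```

View pics/w6.png

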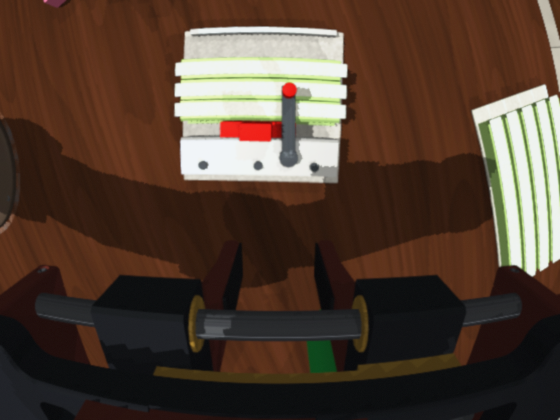

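The red spacer is home at (250,130), with its shoulder at 54.2 mm. The latch is across it, with pivot (289,157), peg (289,90) and angle about 1.59. The robot is clear of everything, and blue and yellow were never touched, so I'll hand in.

```bash
python3 -c "
from plant import arm
print(arm.finish_job())"
```

```text
the job is handed in; nothing more can be done
None
```

The red spacer is fully home in the gap midway along the jig and the latch is swung right across over it. I chose red by measuring the gap at about 18 mm, so yellow and blue were never tried and still stand on the desk, and I handed in after about 12.5 s of robot time.

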